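Find the shoe-box lid that rocks and press it home

ROBOT

A 6-joint arm with a two-finger parallel gripper is mounted at the origin on the work surface. World frame = base frame: x ahead of the robot, y to its left, z up, the work surface at z = 0. Lengths are in m, angles in degrees, forces in N, time in s.
With the tool pointing down it reaches from about 0.4 to 0.825 m from the base axis. Payload 7 kg.
Tool frame: the origin (TCP) lies between the finger pads; the fingertips stand 19 mm ahead of it and the grasp point (between the pads) is the TCP; x points along the fingers, y is the direction in which the jaws open and shut, and the axes are right-handed (so a half turn about x gives the same grasp; the last joint's range is limited). The gripper opens to 88 mm and grips with 3 to 60 N. Pads are 19 mm wide; open, the fingers measure 130 mm over their backs; the gripper's body (78 mm by 193 mm) begins 47 mm behind the grasp point.
Start: joints at [90.247, 20.546, 0.682, 0, -70.136, -16.507], TCP at [0.189, 0.648, 0.246] pointing down, gripper open.
Joint ranges: [-176.03, 176.03], [-82.01, 121.73], [-58.28, 71.71], [-173.87, 95.51], [-174.79, -0.11], [-173.66, 173.66]. Speed limits (degrees/s): [136.94, 136.94, 172.46, 180, 180, 180].

INTERFACE

Orientations are given as [roll, pitch, yaw] about the fixed x, y, z axes, in that order (R = Rz(yaw) Ry(pitch) Rx(roll)).
In Python, from plant import r gives the robot as it stands.
- The arm moves only by the tool send_rows, never from a script. Its argument "plan" is a list of rows, each a list of 2 entries, a list of its own where there are three numbers: the shift along the tool's x, y, z scaled (see below), then the turn, a rotation vector about the tool's x, y, z scaled (see below). A call has exactly 5 rows; each row is the pose to reach, as a shift and turn from the pose measured when the call began, along the tool's axes at that moment; what a row does not reach only later rows make up. The controller multiplies each number of a shift by 0.15 m and each number of a turn by pi/4 rad. A row lasts 1/10 s, in which the tool goes at most 50 mm and 8.59 degrees, less where a joint would pass 70% of its speed; a pose out of reach is approached as far as the arm can. A call with a number of a shift or a turn outside -1 to 1 is refused whole. A call with a gripper value outside its range is refused whole. "jaw" is the opening, from -1 (shut) to 1 (fully open), so that 0 is half open, set as the call begins (left out, the last holds). The fingers move at their own pace and stop on an object; "force" is the grip in N (left out, the last holds). Time passes only in rows, so rows that repeat a pose let the fingers close, or fill a call up. It gives the time, the measured TCP pose, the force and the opening at its end, in the units of the state.
- r.get_state(): the state, without advancing time (a new reading comes with each control period).
- r.capture(name): name is "scene" or "top" or "wrist"; returns a dict with "color" (480x640x3 uint8, red, green, blue), "range_z" (480x640 float32, m along the optical axis (not along the pixel's ray), 0 where there is no reading), "mtx" (3x3 intrinsics, pixels), "pose" (4x4, takes a point from camera to world coordinates). Camera axes: x right, y down, z forward; pixel columns grow to the right and rows downward; lengths in m; the calibration is good to about 2 mm. A picture is of the moment at which its call begins.
- r.close_job(): hands the job in, once; it reports no verdict.
Trained networks look in a picture, given as the dict that the camera call returned (one of the last four; its "shot" number tells which), for a name from the list of things; names that differ only in an ending like _2 or _b are one class to them, and where a whole thing is asked for, a point or a joint stands for the part that bears it (a point fixed in the world has none). Each returns a list of dicts, best first, with "score" (0 to 1); they miss things now and then, are a little off and sometimes report something else, mostly with a low value. They report only what shows in the picture. A call takes as long as a camera call. They do not tell look-alikes from the thing itself.
- r.find_in(picture, target): "uv" ([column, row] in pixels, amid what is visible of it).
- r.trace(picture, target): "mask" (480x640 bool, what is visible of it) and "uv" ([column, row] in pixels, amid what is visible of it).
The state is a dict: "time_s": time; "joints": joint angles; "qd": joint speeds; "joint_torque": joint torques, N m; "tcp_pos": TCP position; "eef_rot": TCP orientation; "contact_force": force on the tool from outside, world axes, zero at the start; "moment": the same for the moment, N m; "gripper_width": finger opening in m.
Only numpy, scipy, OpenCV 4.12 (cv2) and the standard library are available. Lean on these libraries where they do the work, as an engineer would, in place of code of your own. Each camera call takes 0.05 s, during which the arm holds its last target. There are 200 camera calls.

TASK

Five infants' shoe boxes stand in the cardboard tray ready for the shelf, and the lid of one of them is not pushed home. Press lightly on one end of each lid in turn until you find the one that rocks, then press that lid down in the middle until it is fully home and firm, and draw the hand clear. Only press: lift no lid, and leave the boot, the tape and the jar beside the tray where they are.

Things in the scene. Friction and masses are not known exactly. Their poses are not given: they have to be found in the camera images.
- tray: brown carton, 160 x 560 mm, walls 30 mm high, fixed to the table; origin: centre of its underside; x runs along the boxes' length (away from the robot), y along the row. In it stand five shoe boxes, some taller, 115 mm apart centre to centre, parallel to its x axis, each with the same beige lid 130 mm long (x), 80 mm wide (y), flat, with a 22 mm rim. Four lids are home and firm, one is loose
- place_1 (a point): middle of the first place in the tray (most negative y of the tray), 77 mm above the table. The centre of a box's lid lies on this upright line. The boxes differ in height by up to 25 mm: the top of a lid that is home lies 12 mm lower to 13 mm higher than this point, that of the loose lid up to 19.5 mm higher. The loose lid may be at any of the five places
- place_2 (a point): the same for the second place
- place_3 (a point): the same for the third place
- place_4 (a point): the same for the fourth place
- place_5 (a point): the same for the fifth place (most positive y)
- lid_loose (a joint): how far the loose lid, wherever it is, stands above its home, measured in its middle (m): 0.0045 to 0.0065 at the start, 0 home; grows upward. It is gripped half-way along its length; a press of about 13 to 18 N within 10 mm of its middle slides it down until it is home, where it stays and is firm; a hard press at an end (10 N and more) can push it part of the way down
- rock (a joint): tilt of the loose lid about the line across its middle (rad): 0 level, positive when its far end (+x of the tray) is down, negative when its near end is down. A light press (3 to 5 N) some 45 mm from its middle, at either end, tips it like a see-saw, going down 3 to 5 mm there; it swings back level when released. The firm lids do not give
- lid_home_a (a joint): how far one of the four firm lids stands above its home (m): 0 home, grows if it is lifted; its place in the tray changes from time to time
- lid_home_b (a joint): the same for another of the firm lids
- lid_home_c (a joint): the same for another
- lid_home_d (a joint): the same for the last of the firm lids
- boot: black infant's boot, 116 mm long, 56 mm wide, 92 mm high, loose, standing beside the tray beyond its place_1 end; origin under its sole's centre
- tape_roll: roll of brown packing tape lying flat, 100 mm across, 48 mm high, loose, beside the tray beyond its place_5 end; origin at the centre of its underside
- cream_jar: jar of shoe cream, 48 mm across, 52 mm high, loose, beyond the tray's far side; origin at the centre of its underside
Not all that is in view belongs to the job. Leave any green look-alike of the part that bears lid_home_d alone. Leave any red look-alike of the part that bears lid_home_c alone.

How it is judged (in metres and radians):
On the way, in this order (a step that is already met when the one before it is completed fails the run):
1. the loose lid is rocked by a press at one end (tilted by more than 0.02 rad) before it is home ((value of joint rock above 0.02 rad or value of joint rock below -0.02 rad)), for 0.04 s.
2. the loose lid is pressed home (value of joint lid_loose below 0.0015 m and value of joint rock between -0.015 and 0.015 rad), for 0.2 s.
At the end, for the whole second after the job is handed in: The lid that rocked is home: less than 1.5 mm above its seat and level within 0.015 rad; the other four lids are still home within 1.5 mm (all of step 2 and value of joint each of lid_home_a, lid_home_b, lid_home_c, lid_home_d below 0.0015 m); the robot touches nothing.
It fails at once if the loose lid is lifted (more than 9.5 mm above its home) (value of joint lid_loose above 0.0095 m).
It fails at once if a lid that was home is lifted by more than 3 mm (value of joint any of lid_home_a, lid_home_b, lid_home_c, lid_home_d above 0.003 m).
It fails at once if the boot, the tape or the jar is moved by more than 25 mm (distance of any of boot, tape_roll, cream_jar from where it was at the start of the episode above 0.025 m).
It also fails if it takes over 61 s, if anything falls off the work surface, if the arm or the gripper's body presses on something with over 40 N, if the wrist force passes 120 N, or if a joint passes its speed limit or range.

## Working session

There is one attempt and no reset: what is moved stays moved. The work goes in short steps, Python scripts to look and compute and a tool call to move; the robot and the scene stay as the last step left them, time stands still between calls to the robot, and variables do not carry over. Pictures are saved under pics/ and viewed, about 8 in all and at most 12, crops included, and the job is handed in when it is done.

Besides the shell and the picture viewer there is one more tool, called after ">>>" by a JSON object that holds its "fn" and its "kwargs", one argument or row to a line. send_rows: Moves the arm, as the interface text tells. Its arguments: {"type":"object","properties":{"plan":{"type":"array"},"jaw":{"type":"number"},"force":{"type":"number"}},"required":["plan"]}

```bash
mkdir -p pics; ls; cat > h.py <<'E'
from plant import r
import numpy as np, cv2
from scipy.spatial.transform import Rotation as R
def pts(c):
    z=c["range_z"]; K=c["mtx"]; v,u=np.mgrid[:480,:640]
    P=np.stack([(u-K[0,2])/K[0,0]*z,(v-K[1,2])/K[1,1]*z,z],-1)
    return P@c["pose"][:3,:3].T+c["pose"][:3,3]
def save(c,n): cv2.imwrite("pics/"+n,c["color"][:,:,::-1])
E
python3 - <<'E'
from h import *
print(r.get_state())
for n in("top","scene"):
    c=r.capture(n); save(c,n+"1.png"); P=pts(c); print(n,c["pose"][:3,3],c["mtx"][0,0])
    for t in("lid_home_a","lid_loose","tray","boot","tape_roll","cream_jar"):
        for d in r.trace(c,t):
            m=d["mask"]&(c["range_z"]>0)
            if m.sum()<20: continue
            q=P[m]; zt=np.percentile(q[:,2],[10,50,95])
            top=q[abs(q[:,2]-zt[1])<.01]
            print(t,round(d["score"],2),np.round(d["uv"]),m.sum(),np.round(np.median(top,0),3),np.round(zt,3))
E
```

```text
pics
{'time_s': 0.0, 'joints': array([ 9.02459849e+01,  2.05913670e+01,  6.34876846e-01, -1.86207593e-02,
       -7.01340167e+01, -1.65070683e+01]), 'qd': array([-0.00573082, -0.03817026,  0.13990858,  0.03958432,  0.02715644,
        0.01689711]), 'joint_torque': array([-2.94898982e-04, -5.82719994e+01,  2.93051541e+01,  6.99695393e+00,
        6.97085430e-03, -1.56166111e-04]), 'tcp_pos': array([0.1889118 , 0.64757345, 0.24463651]), 'eef_rot': array([  95.56216676,   89.90781537, -100.70525818]), 'contact_force': array([-0.35095616,  0.53480764, -0.41672372]), 'moment': array([-0.00715218,  0.00746435, -0.02655472]), 'gripper_width': 0.08762974831246187}
top [0.46007703 0.03035444 1.00222744] 441.41760569790785
lid_home_a 0.95 [403. 224.] 2386 [ 0.581 -0.129  0.084] [0.081 0.084 0.086]
lid_home_a 0.92 [348. 234.] 2304 [ 0.563 -0.016  0.069] [0.067 0.069 0.072]
lid_home_a 0.92 [449. 122.] 2463 [ 0.795 -0.231  0.087] [0.083 0.086 0.089]
lid_home_a 0.81 [239. 247.] 2466 [0.528 0.209 0.084] [0.081 0.084 0.086]
lid_home_a 0.61 [195. 349.] 2667 [0.311 0.298 0.087] [0.084 0.087 0.089]
lid
[... 520 characters left out ...]
[0.32  0.295 0.087] [0.07  0.086 0.09 ]
lid_home_a 0.71 [305. 253.] 1980 [ 0.573 -0.019  0.069] [0.056 0.069 0.072]
lid_home_a 0.7 [384. 206.] 1696 [0.537 0.206 0.084] [0.067 0.083 0.087]
lid_home_a 0.69 [214. 302.] 2350 [ 0.61  -0.245  0.077] [0.067 0.077 0.08 ]
lid_home_a 0.65 [259. 370.] 3180 [ 0.805 -0.235  0.087] [0.08  0.087 0.09 ]
lid_home_a 0.63 [262. 274.] 2144 [ 0.592 -0.132  0.084] [0.073 0.084 0.087]
lid_loose 0.75 [347. 231.] 1743 [0.554 0.093 0.075] [0.062 0.075 0.078]
tray 0.6 [295. 294.] 3329 [ 0.636 -0.063  0.017] [0.003 0.016 0.031]
boot 0.86 [149. 324.] 1840 [ 0.593 -0.365  0.049] [0.009 0.05  0.087]
cream_jar 0.89 [342. 312.] 633 [ 0.728 -0.02   0.051] [0.013 0.044 0.054]
```

View pics/top1.png

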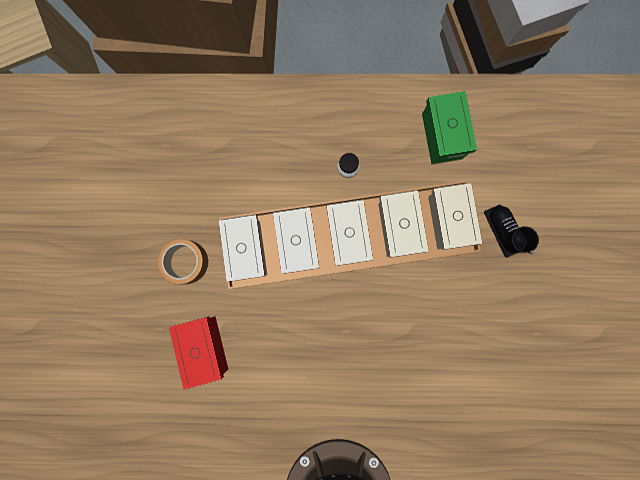

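```bash
python3 - <<'E'
from h import *
c=r.capture("top"); P=pts(c); z=P[...,2]
for x,y in [(.598,-.245),(.581,-.131),(.563,-.016),(.546,.097),(.528,.209)]:
    m=(np.hypot(P[...,0]-x,P[...,1]-y)<.085)&(z>.060)&(c["range_z"]>0)
    lab=cv2.connectedComponents(m.astype(np.uint8))[1]
    d=np.hypot(P[...,0]-x,P[...,1]-y); d[~m]=9; l=lab[np.unravel_index(d.argmin(),d.shape)]
    q=P[(lab==l)]; zm=np.median(q[:,2]); q=q[abs(q[:,2]-zm)<.006]
    b=cv2.minAreaRect(q[:,:2].astype(np.float32)); print(np.round(b[0],4),np.round(b[1],3),b[2],len(q),round(zm,4))
s=r.get_state(); print(R.from_euler("xyz",s["eef_rot"],degrees=True).as_matrix().round(3))
E
```

```text
[ 0.6005 -0.2439] [0.13  0.082] 9.119551658630371 2377 0.0764
[ 0.5825 -0.1304] [0.13  0.081] 9.084712982177734 2388 0.0836
[ 0.5645 -0.0168] [0.13 0.08] 8.972468376159668 2288 0.0692
[0.5465 0.0969] [0.13 0.08] 9.037264823913574 2309 0.0753
[0.5283 0.2103] [0.13  0.081] 8.879951477050781 2367 0.0838
[[ 0.   -0.28 -0.96]
 [ 0.   -0.96  0.28]
 [-1.   -0.   -0.  ]]
```

The top view shows five beige lids from (241,248) to (457,216), with green and red look-alikes outside the tray. The network suggests place 4 is the loose one. I'll press there first and let the rocking confirm it.

>>> {"fn": "send_rows", "kwargs": {
  "plan": [
    [[0,0.18,-0.19],[-0.14,0,0]],
    [[0,0.37,-0.38],[-0.28,0,0]],
    [[0,0.56,-0.57],[-0.42,0,0]],
    [[0,0.75,-0.76],[-0.56,0,0]],
    [[0,0.93,-0.95],[-0.56,0,0]]
  ],
  "jaw": -1,
  "force": 20
}}

```text
time_s: 1.25
tcp_pos: [0.2873, 0.4726, 0.2458]
eef_rot: [-111.9, 90.0, 77.2]
contact_force: [0.7, 1.3, -0.2]
gripper_width: 0.0533
```

```bash
cat >> h.py <<'E'
def go(x,y,z,yaw=-81.):
    s=r.get_state(); M=R.from_euler("xyz",s["eef_rot"],degrees=True)
    d=M.inv().apply(np.array([x,y,z])-s["tcp_pos"])/.15
    a=np.radians(yaw); ty=np.array([np.cos(a),np.sin(a),0]); tx=np.array([0,0,-1.])
    T=R.from_matrix(np.c_[tx,ty,np.cross(tx,ty)])
    print("t",s["time_s"],"pos",s["tcp_pos"].round(4),"F",s["contact_force"].round(2),"w",s["gripper_width"].round(4))
    print("shift",d.round(3),"turn",((M.inv()*T).as_rotvec()/(np.pi/4)).round(3))
E
python3 -c "
from h import *
go(.502,.090,.14)"
```

```text
Traceback (most recent call last):
  File "h.py", line 14, in go
    print("t",s["time_s"],"pos",s["tcp_pos"].round(4),"F",s["contact_force"].round(2),"w",s["gripper_width"].round(4))
                                                                                          ^^^^^^^^^^^^^^^^^^^^^^^^
AttributeError: 'float' object has no attribute 'round'
```

```bash
sed -i 's/s\["gripper_width"\].round(4)/s["gripper_width"]/' h.py
python3 -c "
from h import *
go(.502,.090,.14)"
```

```text
t 1.25 pos [0.2873 0.4726 0.2458] F [ 0.7   1.29 -0.25] w 0.05329812103722786
shift [ 0.704  2.747 -1.006] turn [ 0.004 -0.     0.001]
```

>>> {"fn": "send_rows", "kwargs": {
  "plan": [
    [[0,0.25,-0.1],[0,0,0]],
    [[0,0.5,-0.2],[0,0,0]],
    [[0,0.75,-0.3],[0,0,0]],
    [[0,1,-0.4],[0,0,0]],
    [[0,1,-0.4],[0,0,0]]
  ]
}}

```text
time_s: 1.75
tcp_pos: [0.3717, 0.3307, 0.2461]
eef_rot: [-122.9, 90.0, 66.1]
contact_force: [-0.3, 0.1, 0.8]
gripper_width: 0.0132
```

>>> {"fn": "send_rows", "kwargs": {
  "plan": [
    [[0,0.25,-0.1],[0,0,0]],
    [[0,0.5,-0.2],[0,0,0]],
    [[0,0.75,-0.3],[0,0,0]],
    [[0,1,-0.4],[0,0,0]],
    [[0,1,-0.4],[0,0,0]]
  ]
}}

```text
time_s: 2.25
tcp_pos: [0.4557, 0.1892, 0.2462]
eef_rot: [-162.2, 90.0, 26.6]
contact_force: [0.1, 1.5, -0.5]
gripper_width: 0.0
```

>>> {"fn": "send_rows", "kwargs": {
  "plan": [
    [[0.1,0.2,-0.05],[0,0,0]],
    [[0.25,0.4,-0.1],[0,0,0]],
    [[0.45,0.6,-0.15],[0,0,0]],
    [[0.6,0.74,-0.2],[0,0,0]],
    [[0.6,0.74,-0.2],[0,0,0]]
  ]
}}

```text
time_s: 2.75
tcp_pos: [0.5012, 0.0822, 0.153]
eef_rot: [16.4, 89.7, -154.9]
contact_force: [0.0, 0.6, 0.4]
gripper_width: 0.0004
```

```bash
python3 -c "
from h import *
c=r.capture('top'); save(c,'top2.png'); go(.502,.090,.094)"
```

```text
t 2.8 pos [0.5018 0.0833 0.1547] F [ 0.02 -0.71  0.11] w 0.0003812409975541585
shift [ 0.405 -0.044 -0.009] turn [-0.007  0.003 -0.001]
```

View pics/top2.png

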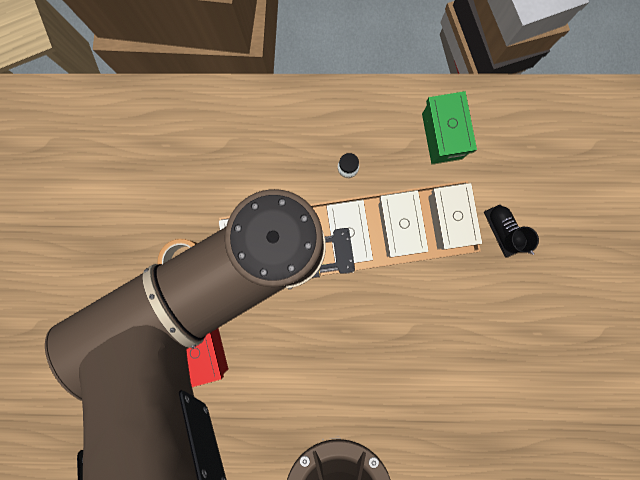

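The hand is above the near end of place 4's lid, covering it at about (297,248). I'll go down to about 10 mm above it, then press in small steps.

>>> {"fn": "send_rows", "kwargs": {
  "plan": [
    [[0.08,-0.04,0],[0,0,0]],
    [[0.18,-0.04,0],[0,0,0]],
    [[0.28,-0.04,0],[0,0,0]],
    [[0.33,-0.04,0],[0,0,0]],
    [[0.33,-0.04,0],[0,0,0]]
  ]
}}

```text
time_s: 3.3
tcp_pos: [0.5003, 0.09, 0.1046]
eef_rot: [20.8, 89.8, -150.4]
contact_force: [0.3, 0.0, -0.2]
gripper_width: 0.0004
```

>>> {"fn": "send_rows", "kwargs": {
  "plan": [
    [[0.01,0,0],[0,0,0]],
    [[0.02,0,0],[0,0,0]],
    [[0.03,0,0],[0,0,0]],
    [[0.04,0,0],[0,0,0]],
    [[0.04,0,0],[0,0,0]]
  ]
}}

```text
time_s: 3.8
tcp_pos: [0.5003, 0.0899, 0.0986]
eef_rot: [20.2, 89.8, -151.1]
contact_force: [-0.2, 1.1, -0.4]
gripper_width: 0.0007
```

>>> {"fn": "send_rows", "kwargs": {
  "plan": [
    [[0.006,0,0],[0,0,0]],
    [[0.012,0,0],[0,0,0]],
    [[0.018,0,0],[0,0,0]],
    [[0.024,0,0],[0,0,0]],
    [[0.024,0,0],[0,0,0]]
  ]
}}

```text
time_s: 4.3
tcp_pos: [0.5002, 0.0898, 0.0949]
eef_rot: [20.3, 89.8, -150.9]
contact_force: [0.2, -0.3, 0.4]
gripper_width: 0.0002
```

>>> {"fn": "send_rows", "kwargs": {
  "plan": [
    [[0.002,0,0],[0,0,0]],
    [[0.004,0,0],[0,0,0]],
    [[0.006,0,0],[0,0,0]],
    [[0.008,0,0],[0,0,0]],
    [[0.008,0,0],[0,0,0]]
  ]
}}

```text
time_s: 4.8
tcp_pos: [0.5002, 0.0899, 0.0937]
eef_rot: [20.6, 89.8, -150.6]
contact_force: [-0.9, -0.0, 2.1]
gripper_width: 0.0002
```

>>> {"fn": "send_rows", "kwargs": {
  "plan": [
    [[0.002,0,0],[0,0,0]],
    [[0.004,0,0],[0,0,0]],
    [[0.006,0,0],[0,0,0]],
    [[0.007,0,0],[0,0,0]],
    [[0.007,0,0],[0,0,0]]
  ]
}}

```text
time_s: 5.3
tcp_pos: [0.5002, 0.0899, 0.0927]
eef_rot: [20.5, 89.8, -150.7]
contact_force: [-1.5, -0.1, 3.0]
gripper_width: 0.0006
```

>>> {"fn": "send_rows", "kwargs": {
  "plan": [
    [[0.002,0,0],[0,0,0]],
    [[0.004,0,0],[0,0,0]],
    [[0.006,0,0],[0,0,0]],
    [[0.007,0,0],[0,0,0]],
    [[0.007,0,0],[0,0,0]]
  ]
}}

```text
time_s: 5.8
tcp_pos: [0.5003, 0.0899, 0.0917]
eef_rot: [20.9, 89.8, -150.4]
contact_force: [-0.9, -0.5, 3.9]
gripper_width: 0.0005
```

The end went down 2.5 mm under only 3–4 N, so place 4 is the lid that rocks. Next I'll lift off and move over its middle.

>>> {"fn": "send_rows", "kwargs": {
  "plan": [
    [[-0.05,0,0],[0,0,0]],
    [[-0.1,0,0],[0,0,0]],
    [[-0.1,0,-0.15],[0,0,0]],
    [[-0.1,0,-0.31],[0,0,0]],
    [[-0.1,0,-0.31],[0,0,0]]
  ]
}}

```text
time_s: 6.3
tcp_pos: [0.549, 0.0977, 0.1072]
eef_rot: [40.5, 89.9, -130.7]
contact_force: [-1.1, -0.8, -0.4]
gripper_width: 0.0006
```

```bash
python3 -c "
from h import *
go(.5465,.0969,.0945)"
```

```text
t 6.3 pos [0.549  0.0977 0.1072] F [-1.12 -0.76 -0.37] w 0.000580390136612124
shift [0.084 0.003 0.017] turn [-0.006  0.002 -0.002]
```

>>> {"fn": "send_rows", "kwargs": {
  "plan": [
    [[0.02,0,0.01],[0,0,0]],
    [[0.04,0,0.01],[0,0,0]],
    [[0.06,0,0.01],[0,0,0]],
    [[0.08,0,0.01],[0,0,0]],
    [[0.085,0,0.01],[0,0,0]]
  ]
}}

```text
time_s: 6.8
tcp_pos: [0.5471, 0.0974, 0.0946]
eef_rot: [39.0, 89.9, -132.2]
contact_force: [-3.8, 0.0, 9.8]
gripper_width: 0.0006
```

>>> {"fn": "send_rows", "kwargs": {
  "plan": [
    [[0.003,0,0],[0,0,0]],
    [[0.006,0,0],[0,0,0]],
    [[0.009,0,0],[0,0,0]],
    [[0.012,0,0],[0,0,0]],
    [[0.012,0,0],[0,0,0]]
  ]
}}

```text
time_s: 7.3
tcp_pos: [0.5471, 0.0974, 0.0939]
eef_rot: [56.9, 89.9, -114.3]
contact_force: [-3.0, 0.1, 11.2]
gripper_width: 0.0002
```

>>> {"fn": "send_rows", "kwargs": {
  "plan": [
    [[0.003,0,0],[0,0,0]],
    [[0.006,0,0],[0,0,0]],
    [[0.009,0,0],[0,0,0]],
    [[0.012,0,0],[0,0,0]],
    [[0.012,0,0],[0,0,0]]
  ]
}}

```text
time_s: 7.8
tcp_pos: [0.547, 0.0974, 0.0931]
eef_rot: [72.2, 89.9, -99.0]
contact_force: [-4.0, 1.1, 11.3]
gripper_width: 0.0004
```

Already sliding down. Home should be near TCP z 0.089.

>>> {"fn": "send_rows", "kwargs": {
  "plan": [
    [[0.006,0,0],[0,0,0]],
    [[0.012,0,0],[0,0,0]],
    [[0.018,0,0],[0,0,0]],
    [[0.022,0,0],[0,0,0]],
    [[0.022,0,0],[0,0,0]]
  ]
}}

```text
time_s: 8.3
tcp_pos: [0.5471, 0.0974, 0.0907]
eef_rot: [91.9, 89.9, -79.3]
contact_force: [-3.7, -0.6, 10.7]
gripper_width: 0.0003
```

>>> {"fn": "send_rows", "kwargs": {
  "plan": [
    [[0.003,0,0],[0,0,0]],
    [[0.006,0,0],[0,0,0]],
    [[0.009,0,0],[0,0,0]],
    [[0.012,0,0],[0,0,0]],
    [[0.012,0,0],[0,0,0]]
  ]
}}

```text
time_s: 8.8
tcp_pos: [0.547, 0.0974, 0.09]
eef_rot: [105.7, 89.9, -65.4]
contact_force: [-5.3, 0.3, 14.1]
gripper_width: 0.0005
```

>>> {"fn": "send_rows", "kwargs": {
  "plan": [
    [[0.003,0,0],[0,0,0]],
    [[0.006,0,0],[0,0,0]],
    [[0.009,0,0],[0,0,0]],
    [[0.012,0,0],[0,0,0]],
    [[0.012,0,0],[0,0,0]]
  ]
}}

```text
time_s: 9.3
tcp_pos: [0.5471, 0.0974, 0.09]
eef_rot: [120.9, 89.9, -50.2]
contact_force: [-7.3, 0.2, 20.0]
gripper_width: 0.0004
```

>>> {"fn": "send_rows", "kwargs": {
  "plan": [
    [[0.003,0,0],[0,0,0]],
    [[0.006,0,0],[0,0,0]],
    [[0.009,0,0],[0,0,0]],
    [[0.012,0,0],[0,0,0]],
    [[0.012,0,0],[0,0,0]]
  ]
}}

```text
time_s: 9.8
tcp_pos: [0.5471, 0.0975, 0.09]
eef_rot: [133.0, 89.8, -38.0]
contact_force: [-8.9, 0.4, 22.5]
gripper_width: 0.0005
```

It stopped dead at 0.0900 while the force rose to 22 N. I'll test for firmness with a light press at the near end.

>>> {"fn": "send_rows", "kwargs": {
  "plan": [
    [[-0.05,0,0],[0,0,0]],
    [[-0.1,0,0],[0,0,0]],
    [[-0.1,0,0.15],[0,0,0]],
    [[-0.1,0,0.3],[0,0,0]],
    [[-0.1,0,0.3],[0,0,0]]
  ]
}}

```text
time_s: 10.3
tcp_pos: [0.5002, 0.0897, 0.1047]
eef_rot: [104.4, 89.9, -66.7]
contact_force: [0.5, 0.5, 0.1]
gripper_width: 0.0006
```

```bash
python3 -c "
from h import *
go(.502,.0899,.091)"
```

```text
t 10.3 pos [0.5002 0.0897 0.1047] F [0.53 0.51 0.09] w 0.0005996446109402592
shift [ 0.091  0.    -0.012] turn [-0.001 -0.001 -0.003]
```

>>> {"fn": "send_rows", "kwargs": {
  "plan": [
    [[0.03,0,0],[0,0,0]],
    [[0.06,0,0],[0,0,0]],
    [[0.08,0,0],[0,0,0]],
    [[0.09,0,0],[0,0,0]],
    [[0.09,0,0],[0,0,0]]
  ]
}}

```text
time_s: 10.8
tcp_pos: [0.5002, 0.0896, 0.0906]
eef_rot: [83.0, 89.8, -88.1]
contact_force: [-0.8, -0.3, -0.2]
gripper_width: 0.0004
```

>>> {"fn": "send_rows", "kwargs": {
  "plan": [
    [[0.002,0,0],[0,0,0]],
    [[0.004,0,0],[0,0,0]],
    [[0.006,0,0],[0,0,0]],
    [[0.008,0,0],[0,0,0]],
    [[0.008,0,0],[0,0,0]]
  ]
}}

```text
time_s: 11.3
tcp_pos: [0.5005, 0.0896, 0.0901]
eef_rot: [97.9, 89.8, -73.1]
contact_force: [-1.5, -0.7, 6.2]
gripper_width: 0.0007
```

Firm: 6 N at the end and no give, at the same height as the middle. Drawing the hand clear.

>>> {"fn": "send_rows", "kwargs": {
  "plan": [
    [[-0.2,0,0],[0,0,0]],
    [[-0.45,0,0],[0,0,0]],
    [[-0.7,0,0],[0,0,0]],
    [[-0.9,0,0],[0,0,0]],
    [[-0.9,0,0],[0,0,0]]
  ]
}}

```text
time_s: 11.8
tcp_pos: [0.5025, 0.0908, 0.2297]
eef_rot: [175.9, 89.5, 4.9]
contact_force: [0.9, 0.1, -0.5]
gripper_width: 0.0005
```

>>> {"fn": "send_rows", "kwargs": {
  "plan": [
    [[0,-0.25,0],[0,0,0]],
    [[0,-0.5,0],[0,0,0]],
    [[0,-0.75,0],[0,0,0]],
    [[0,-0.95,0],[0,0,0]],
    [[0,-0.95,0],[0,0,0]]
  ]
}}

```text
time_s: 12.3
tcp_pos: [0.4797, 0.2344, 0.229]
eef_rot: [177.2, 89.5, 6.3]
contact_force: [-1.1, -1.0, -0.5]
gripper_width: 0.0005
```

>>> {"fn": "send_rows", "kwargs": {
  "plan": [
    [[0,-0.25,0.1],[0,0,0]],
    [[0,-0.5,0.2],[0,0,0]],
    [[0,-0.75,0.3],[0,0,0]],
    [[0,-0.95,0.4],[0,0,0]],
    [[0,-0.95,0.4],[0,0,0]]
  ]
}}

```text
time_s: 12.8
tcp_pos: [0.3962, 0.3677, 0.2278]
eef_rot: [177.4, 89.6, 6.7]
contact_force: [0.8, -0.8, -0.3]
gripper_width: 0.0004
```

```bash
python3 - <<'E'
from h import *
c=r.capture("top"); save(c,"top3.png"); P=pts(c)
for x,y in [(.6005,-.2439),(.5825,-.1304),(.5645,-.0168),(.5465,.0969),(.5283,.2103)]:
    m=(np.hypot(P[...,0]-x,P[...,1]-y)<.03)&(c["range_z"]>0); print(np.median(P[m],0).round(4))
for t in("boot","tape_roll","cream_jar"): print(t,[d["uv"] for d in r.find_in(c,t)[:1]])
go(.5,.1,.2)
E
```

```text
[ 0.6    -0.244   0.0768]
[ 0.5827 -0.1304  0.0836]
[ 0.5646 -0.0165  0.0692]
[0.5466 0.0965 0.0707]
[0.5279 0.2101 0.0839]
boot [[509.4, 232.9]]
tape_roll [[169.7, 262.7]]
cream_jar [[349.5, 168.4]]
t 13.0 pos [0.398  0.3647 0.2281] F [ 0.04  0.19 -1.03] w 0.000626843555766263
shift [ 0.192  1.85  -0.39 ] turn [ 0.003 -0.01  -0.001]
```

View pics/top3.png

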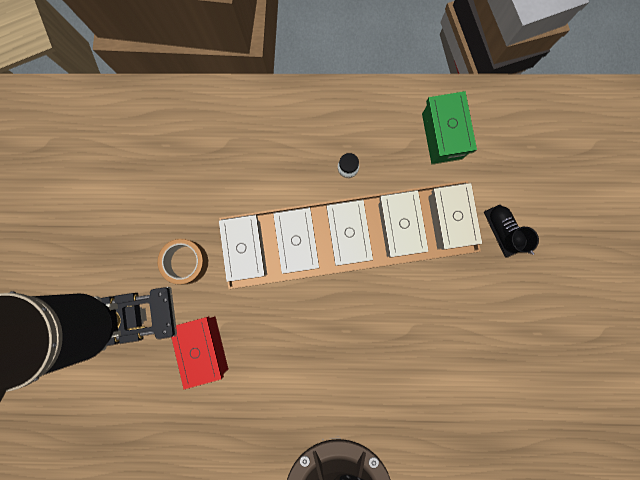

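The hand is clear at about (140,315). Lid 4 at (296,240) is 4.6 mm lower, and the tape, jar and boot haven't moved.

```bash
python3 -c "
from h import *
print(r.close_job())"
```

```text
the job is handed in; nothing more can be done
None
```

The loose lid was at place 4. It is now pressed home and firm, and I've handed the job in after about 13 s of robot time, well under the 61 s limit.

- **Finding it:** The network labelled the place 4 lid as loose, so I pressed there first and did not press the other four. Its near end sank about 2.5 mm under 3–4 N, which is a tilt of roughly 0.05 rad by estimate.
- **Pressing it home:** I pressed in the middle at 10–14 N until it stopped, and it did not move further as the force rose to 22 N. A second light press of 6 N at the near end showed no give, at the same height as the middle.
- **Last checks:** The top camera shows the lid 4.6 mm lower than before (75.3 to 70.7 mm). The other four lids are unchanged within 0.4 mm. The boot, tape and jar look unmoved, and the hand is clear with no contact force beyond sensor noise. No check failed. The closing call gives no verdict.

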